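Bring a sealed eccentric to bottom dead centre by feel and hold it for pinning

TASK

The drum of this vibration exciter hides an eccentric weight, and nothing outside shows where it sits. Crank the shaft round by the handwheel's handle and feel from the push it needs where the heavy side is (hard as the weight climbs, easy as it sinks), then bring the heavy side straight down and finish while still gripping the handle, holding the shaft still there so that the transport lock can be screwed in. Leave the tools lying in front of it alone.

Things in the scene. Friction and masses are not known exactly. Their poses are not given: they have to be found in the camera images.
- exciter: Grey vibration exciter bolted to the worktop, fixed during a run: base plate 116 x 150 x 14 mm, on it a closed drum 132 mm across, about 110 mm long, lying level. Origin: centre of the base plate's underside. x runs level along the shaft, from the handwheel into the drum; y is level, to the left as seen from the handwheel's side; z is up. A backed-out lock screw stands out 101 mm to -y.
- drum_centre (a point): Point on the shaft axis inside the drum, 112 mm above the exciter's origin. Round it turns the hidden eccentric (shaft_c0): about 1 kg, centre 36 mm off the axis, up to 0.35 N m (+-10 %) at the shaft. Seals add a steady drag of 0.45 N m either way (plus 0.15 per rad/s), so the shaft stays wherever it is left. Where the heavy side lies relative to the handle differs each run and is not visible.
- shaft_axis (a point): Point on the shaft axis, 112 mm above the worktop and 146 mm in front of the drum's centre (exciter frame [-0.146, 0, 0.112]): centre of the 50 mm radius circle in which the middle of the handle's grip runs. Axes as the exciter's. In a hand at rest the drag leaves a force of either sign, up to its own size (9 N at the handle); a full turn each way, averaged, cancels it.
- handwheel: Bare aluminium disc handwheel 125 mm in diameter on the front end of the shaft, turning with the hidden eccentric without play, endlessly either way. Origin: the drum's centre on the shaft axis. Its x axis is the exciter's x, its z axis points from the shaft towards the handle. The rim's front is 89 mm, the end of the hub screw 105 mm in front of the origin.
- crank_handle: Black crank handle, the place to grip: a round grip 24 mm thick that stands out level from the handwheel, parallel to and 50 mm off the shaft axis; it revolves freely on its spindle, so the hand can keep its direction all the way round. Origin: on its centreline, 57 mm in front of the rim; the grip reaches 28 mm further out and 50 mm back towards the wheel. x axis along the handle.
- caliper: Caliper 66 x 230 x 15 mm, lying loose on the worktop; a bystander. Origin: centre of its underside.
- spanner: Spanner 27 x 164 x 8 mm, lying loose on the worktop; a bystander. Origin: centre of its underside.
- hex_key_1: Hex key 31 x 88 x 5 mm, lying loose on the worktop; a bystander. Origin: centre of its underside.

How it is judged:
By the outcome, as a careful person would: the job done as asked, in the order asked, and still so for the second after the job is handed in, while the arm keeps its last pose, push and grip.
It also fails if it takes over 64 s, if anything falls off the work surface, if the arm or the gripper's body presses on something with over 40 N, if the wrist force passes 120 N, or if a joint passes its speed limit or range.

ROBOT

A 7-joint arm with a two-finger parallel gripper is mounted at the origin on a cart in front of the work surface, level with it; the furniture and walls round the work are solid. World frame = base frame: x ahead of the robot, y to its left, z up, the work surface at z = 0. Lengths are in m, angles in rad, forces in N, time in s.
With the tool pointing down it reaches from about 0.425 to 0.925 m from the base axis. Payload 6.8 kg.
Tool frame: the origin (TCP) lies between the finger pads; the fingertips stand finger_overhang ahead of it and the grasp point (between the pads) lies 6 mm ahead of it (finger_overhang is the distance from the TCP to the fingertips, in m); z points along the fingers, y is the line along which they close (so a half turn about z gives the same grasp; the last joint's range is limited). The gripper opens to 85 mm and grips with 20 to 120 N. Pads are 22 mm wide; open, the fingers measure 114 mm over their backs; the gripper's body (76 mm by 85 mm) begins 54 mm behind the grasp point. The pads swing forward as they close: fully open they stand 13 mm farther back than shut.
Start: joints at [-1.435, 0.477, 0.022, 1.555, -0.011, 1.109, -0.083], TCP at [0.163, 0.655, 0.256] pointing down, gripper open.
Joint ranges: [-2.96, 2.96], [-0.34, 2.1], [-1.41, 1.46], [0.24, 2.44], [-1.37, 4.51], [0.17, 1.92], [-2.96, 2.96]. Speed limits (rad/s): [2.39, 2.39, 3.14, 3.14, 3.14, 3.14, 3.14].

INTERFACE

Orientations are given as a unit quaternion [w, x, y, z].
In Python, from station import * gives the robot as it stands.
- The arm moves only by the tool drive_tool, never from a script. Its argument "increments" is a list of rows, each an object of numbers: "claw": the finger opening in m, from 0 to 0.0854; "dx", "dy", "dz": the shift along the tool's x, y, z in m; "wx", "wy", "wz": the turn, a rotation vector about the tool's x, y, z in degrees. A call has 1 to 20 rows; each row shifts and turns the commanded pose from where the row before left it, along the tool's axes as they then stand; what a row does not reach is not made up. A row lasts 1/8 s, in which the tool goes at most 62.5 mm and 10.7 degrees, less where a joint would pass 70% of its speed; a pose out of reach is approached as far as the arm can. A call with a gripper value outside its range is refused whole. The fingers move at their own pace and stop on an object; "newtons" is the grip in N (left out, the last holds). Time passes only in rows, so rows that do not move let the fingers close. It gives the time, the measured TCP pose, the force, the opening and the grip force at its end, in the units of the state.
- get_obs(): the state, without advancing time (a new reading comes with each control period).
- read_camera(name): name is "scene" or "top"; returns (picture, depth): 480x640x3 uint8, red, green, blue; 480x640 float32, m along the optical axis (not along the pixel's ray), 0 where there is no reading.
- calibration(name): a dict with "intrinsics" (3x3 intrinsics, pixels), "R" (3x3) and "t" (3): a world point X has camera coordinates R X + t. Camera axes: x right, y down, z forward; pixel columns grow to the right and rows downward; lengths in m; the calibration is good to about 2 mm. A picture is of the moment at which its call begins. calibration takes no time and is no camera call.
- hand_in(): hands the job in; it is judged then, once.
The state is a dict: "t": time; "q": joint angles; "joint_vel": joint speeds; "joint_torque": joint torques, N m; "eef_pos": TCP position; "tool_rot": TCP orientation; "contact_force": force on the tool from outside, world axes, zero at the start; "torque": the same for the moment, N m; "gripper_width": opening from 0.0 (shut) to 1.0 (fully open); "grasp_force": force on a finger pad.
Only numpy, scipy, OpenCV 4.12 (cv2) and the standard library are available. Lean on these libraries where they do the work, as an engineer would, in place of code of your own. Each camera call takes 0.05 s, during which the arm holds its last target. There are 200 camera calls.

## Working session

There is one attempt and no reset: what is moved stays moved. The work goes in short steps, Python scripts to look and compute and a tool call to move; the robot and the scene stay as the last step left them, time stands still between calls to the robot, and variables do not carry over. Pictures are saved under pics/ and viewed, at most 10 in all, crops included, and the job is handed in when it is done.

Besides the shell and the picture viewer there is one more tool, called after ">>>" as name(argument=value, ...) on one line, values as JSON. drive_tool: Moves the arm, as the interface text tells. Its arguments: {"type":"object","properties":{"increments":{"type":"array","items":{"type":"object","properties":{"claw":{"type":"number"},"dx":{"type":"number"},"dy":{"type":"number"},"dz":{"type":"number"},"wx":{"type":"number"},"wy":{"type":"number"},"wz":{"type":"number"}}}},"newtons":{"type":"number"}},"required":["increments"]}

```bash
mkdir -p pics; ls; python3 - <<'E'
from station import *
import cv2,numpy as np
o=get_obs();print(o)
for n in("scene","top"):
    p,d=read_camera(n);cv2.imwrite(f"pics/{n}0.png",p[:,:,::-1]);np.save(f"pics/{n}0.npy",d);c=calibration(n);print(n,c)
E
```

```text
pics
{'t': 0.0, 'q': array([-1.43511666,  0.47783177,  0.02234244,  1.55644957, -0.01149209,
        1.10927486, -0.08310179]), 'joint_vel': array([-0.00088962, -0.00084089,  0.00034217, -0.00069288, -0.00046823,
       -0.00088405, -0.00125458]), 'joint_torque': array([-4.03893519e-04, -5.96464562e+01,  1.60796039e+00, -2.81188738e+01,
        1.25169702e-02,  9.50303511e-03,  3.22928167e-05]), 'eef_pos': array([0.16281039, 0.65451487, 0.25530527]), 'tool_rot': array([-3.89112449e-05,  1.21577782e-01,  9.92581483e-01, -9.16812552e-04]), 'contact_force': array([-0.12176687, -0.12543532, -0.0052256 ]), 'torque': array([-0.04765756, -0.03576887,  0.02924406]), 'grasp_force': 0.0, 'gripper_width': 1.001221670007474}
scene {'intrinsics': array([[552.22033576,   0.        , 322.76602875],
       [  0.        , 552.22033576, 245.93292858],
       [  0.        ,   0.        ,   1.        ]]), 'R': array([[ 7.95606285e-01, -6.05813662e-01, -6.68010549e-04],
       [-3.20036179e-01, -4.19362111e-01, -8.49536499e-01],
       [ 5.14380680e-01,  6.76110366e-01, -5.27529421e-01]]), 't': array([-0.41252726,  0.26769266,  0.89239735])}
top {'intrinsics': array([[488.90125813,   0.        , 318.9789824 ],
       [  0.        , 488.90125813, 245.8199053 ],
       [  0.        ,   0.        ,   1.        ]]), 'R': array([[ 1.77974896e-02, -9.99839278e-01,  2.16035673e-03],
       [-9.97202929e-01, -1.79073526e-02, -7.25647601e-02],
       [ 7.25917836e-02, -8.62843500e-04, -9.97361363e-01]]), 't': array([-0.00971229,  0.49866315,  1.08506885])}
```

View pics/scene0.png

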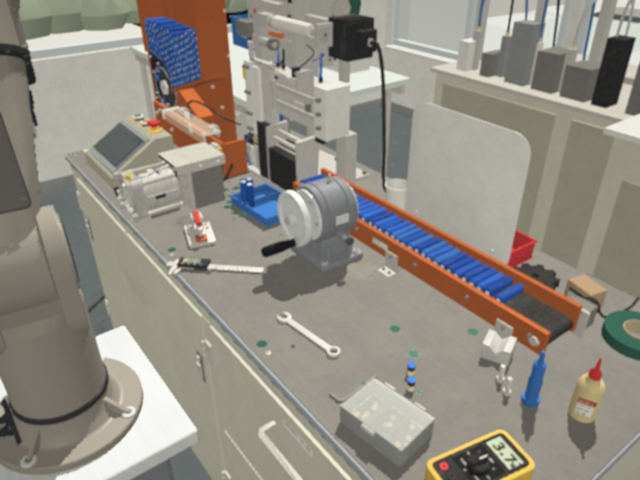

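View pics/top0.png

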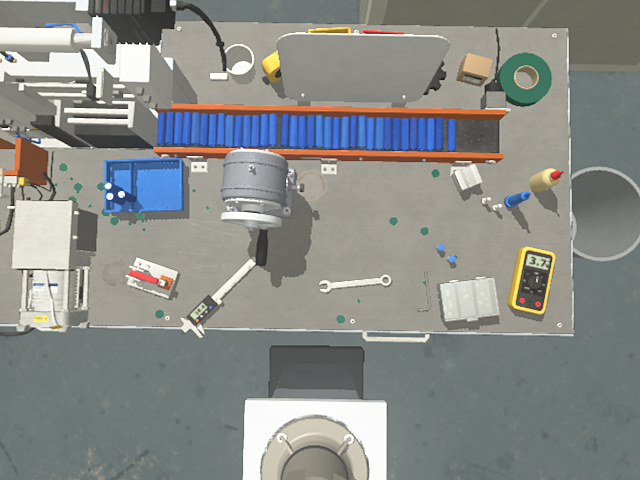

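The top view shows the exciter at about (255,185), its handle tip at (262,262) pointing towards the robot. The caliper is beside it at (220,295), the spanner at (355,284) and the hex key at (427,290). I'll enlarge the view and pull out the depth points.

```bash
cat > h.py <<'E'
from station import *
import cv2,numpy as np
def cloud(n,d):
    c=calibration(n);K=c["intrinsics"];v,u=np.mgrid[0:480,0:640]
    P=np.stack([(u-K[0,2])/K[0,0]*d,(v-K[1,2])/K[1,1]*d,d],-1)
    return (P-c["t"])@c["R"]
def proj(n,X):
    c=calibration(n);q=c["R"]@np.asarray(X,float)+c["t"];q=c["intrinsics"]@q;return q[:2]/q[2]
E
python3 - <<'E'
from h import *
a=cv2.imread("pics/scene0.png")[160:280,230:380];b=cv2.imread("pics/top0.png")[130:280,180:330]
cv2.imwrite("pics/c0.png",np.hstack([cv2.resize(a,(500,400),interpolation=2),cv2.resize(b,(300,400),interpolation=2)][:1]))
cv2.imwrite("pics/c1.png",cv2.resize(b,(600,600),interpolation=2))
T=cloud("top",np.load("pics/top0.npy"));S=cloud("scene",np.load("pics/scene0.npy"))
for uv in[(262,235),(262,245),(262,255),(262,262),(255,165),(255,180),(255,195),(250,218),(230,205),(280,205),(300,187)]:print("top",uv,T[uv[1],uv[0]].round(3))
for uv in[(270,249),(280,246),(290,243),(290,205),(290,218),(285,218),(300,235),(318,220)]:print("sc",uv,S[uv[1],uv[0]].round(3))
# black handle points from both
for n,C in(("top",T),("scene",S)):
    im=cv2.imread(f"pics/{n}0.png");m=(im.max(2)<60)&(C[...,2]>.03)&(C[...,2]<.25)&(C[...,0]>.35)&(C[...,0]<.7)&(C[...,1]>0)&(C[...,1]<.3)
    p=C[m];print(n,len(p),p.min(0),p.max(0),p.mean(0));
    q=p-p.mean(0);print(np.linalg.svd(q,full_matrices=False)[2][0])
E
```

```text
top (262, 235) [0.516 0.122 0.073]
top (262, 245) [0.494 0.121 0.075]
top (262, 255) [0.473 0.12  0.077]
top (262, 262) [0.458 0.12  0.076]
top (255, 165) [0.643 0.127 0.176]
top (255, 180) [0.614 0.127 0.174]
top (255, 195) [0.584 0.126 0.176]
top (250, 218) [0.539 0.134 0.173]
top (230, 205) [0.588 0.202 0.021]
top (280, 205) [0.576 0.082 0.111]
top (300, 187) [0.62  0.042 0.083]
sc (270, 249) [0.466 0.116 0.075]
sc (280, 246) [0.492 0.116 0.072]
sc (290, 243) [0.515 0.113 0.073]
sc (290, 205) [0.542 0.148 0.142]
sc (290, 218) [0.53  0.131 0.122]
sc (285, 218) [0.525 0.143 0.118]
sc (300, 235) [0.541 0.111 0.084]
sc (318, 220) [0.571 0.086 0.123]
top 262 [0.45149606 0.0378257  0.06417176] [0.61224825 0.15234352 0.12987743] [0.49566589 0.12127747 0.07608687]
[-0.98086589  0.05843218 -0.18570886]
scene 259 [0.4494726  0.1067744  0.05941655] [0.5270628  0.12742104 0.08023102] [0.48476195 0.11544906 0.07179048]
[-0.99869205  0.04948831  0.01284901]
```

View pics/c0.png

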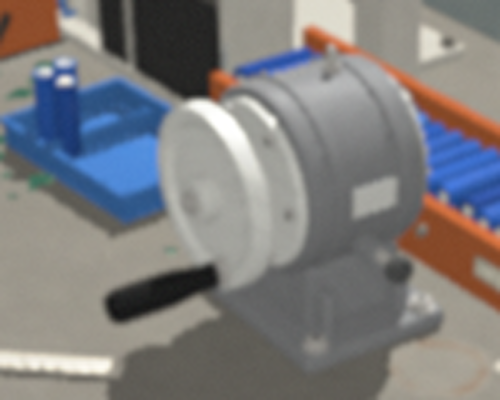

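View pics/c1.png

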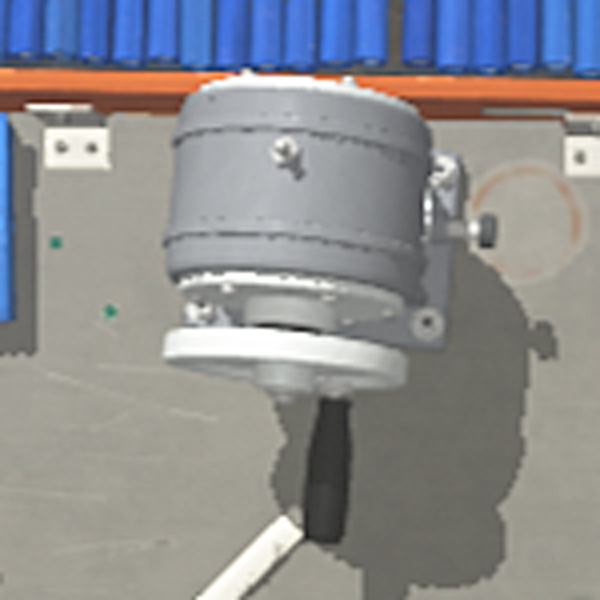

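```bash
python3 - <<'E'
from h import *
from scipy.optimize import least_squares
P=[]
for n in("top","scene"):
    C=cloud(n,np.load(f"pics/{n}0.npy")).reshape(-1,3)
    P.append(C[(abs(C[:,0]-.61)<.035)&(abs(C[:,1]-.125)<.09)&(C[:,2]>.125)&(C[:,2]<.19)])
for p in P+[np.vstack(P)]:
    def f(v):
        y=p[:,1]-v[0]-np.tan(v[1])*(p[:,0]-.6); return np.hypot(y*np.cos(v[1]),p[:,2]-v[2])-.066
    r=least_squares(f,[.125,-.05,.112],loss="soft_l1",f_scale=.002);print(len(p),r.x,np.abs(r.fun).mean())
# wheel front face plane from scene
C=cloud("scene",np.load("pics/scene0.npy"));im=cv2.imread("pics/scene0.png")
m=np.zeros((480,640),bool);m[192:240,280:300]=1
p=C[m];p=p[(p[:,0]>.5)&(p[:,0]<.56)&(p[:,2]>.06)&(im[m].min(1)>120)]
def g(v):return (p[:,0]-v[0])*np.cos(v[1])+(p[:,1]-.13)*np.sin(v[1])
r=least_squares(g,[.53,0.],loss="soft_l1",f_scale=.001);print("face",len(p),r.x,np.abs(r.fun).mean())
# rim edge front in top view: z>.16
C=cloud("top",np.load("pics/top0.npy"));q=C[214:234,215:290].reshape(-1,3);q=q[(q[:,2]>.13)];print(q[:,0].min(),q[:,0].max(),q[:,2].max(), np.percentile(q[:,0],[2,50,98]))
# handle axis points
for n in("top","scene"):
    C=cloud(n,np.load(f"pics/{n}0.npy"));im=cv2.imread(f"pics/{n}0.png");m=(im.max(2)<60)&(abs(C[...,2]-.07)<.02)&(C[...,0]>.44)&(C[...,0]<.53)&(abs(C[...,1]-.115)<.02)
    p=C[m]
    def h(v):return np.hypot(p[:,1]-v[0]-v[2]*(p[:,0]-.49),p[:,2]-v[1])-.012
    r=least_squares(h,[.118,.062,-.05],loss="soft_l1",f_scale=.001);print(n,"handle",r.x,p[:,0].min(),p[:,0].max(),np.abs(r.fun).mean())
E
```

```text
2264 [ 0.1378715  -0.04296896  0.11096138] 0.0022522902168236095
1337 [ 0.13738566 -0.07922208  0.11159658] 0.0029011417735468046
3601 [ 0.13758511 -0.05688101  0.11120648] 0.0025459678815814256
face 860 [ 0.54057423 -0.06527748] 0.003458358984074564
0.41867412237944096 0.5508490006443728 1.1184120960281134 [0.53461087 0.54244637 0.54881462]
top handle [ 0.12456023  0.06497501 -0.02067034] 0.45149606199771697 0.5268783642523569 0.0015629018970667976
scene handle [ 0.12468423  0.06689529 -0.01965425] 0.4494725956669128 0.5270627968990679 0.0017801214358867906
```

```bash
python3 - <<'E'
from h import *
p=np.vstack([cloud(n,np.load(f"pics/{n}0.npy")).reshape(-1,3) for n in("top","scene")])
a=np.array([.163,.655]);b=np.array([.468,.125]);L=np.linalg.norm(b-a);u=(b-a)/L
r=p[:,:2]-a;s=r@u;w=abs(r@[-u[1],u[0]])
for k in range(12):
    m=(s>k*L/12)&(s<(k+1)*L/12)&(w<.09)&(p[:,2]<.5);print(k,m.sum(),p[m,2].max().round(3) if m.any() else None)
E
```

```text
0 1010 0.5
1 359 0.295
2 498 0.067
3 1944 0.139
4 3076 0.134
5 2644 0.007
6 3102 0.044
7 3860 0.058
8 4123 0.021
9 2800 0.021
10 2762 0.01
11 2856 0.169
```

>>> drive_tool(increments=[{"wz": -5.5, "claw": 0.085}, {"wz": -5.6}, {"dx": -0.0276, "dy": -0.0428}, {"dx": -0.0276, "dy": -0.0428}, {"dx": -0.0276, "dy": -0.0428}, {"dx": -0.0276, "dy": -0.0428}, {"dx": -0.0276, "dy": -0.0428}, {"dx": -0.0276, "dy": -0.0428}, {"dx": -0.0276, "dy": -0.0428}, {"dx": -0.0276, "dy": -0.0428}, {"dx": -0.0276, "dy": -0.0428}, {"dx": -0.0276, "dy": -0.0428}, {"dx": -0.0276, "dy": -0.0428}, {"dx": -0.0276, "dy": -0.0428}, {}])

```text
schema error: expected keys claw, dx, dy, dz, wx, wy, wz
```

>>> drive_tool(increments=[{"dx": 0, "dy": 0, "dz": 0, "wx": 0, "wy": 0, "wz": -5.5, "claw": 0.085}, {"dx": 0, "dy": 0, "dz": 0, "wx": 0, "wy": 0, "wz": -5.6, "claw": 0.085}, {"dx": -0.0276, "dy": -0.0428, "dz": 0, "wx": 0, "wy": 0, "wz": 0, "claw": 0.085}, {"dx": -0.0276, "dy": -0.0428, "dz": 0, "wx": 0, "wy": 0, "wz": 0, "claw": 0.085}, {"dx": -0.0276, "dy": -0.0428, "dz": 0, "wx": 0, "wy": 0, "wz": 0, "claw": 0.085}, {"dx": -0.0276, "dy": -0.0428, "dz": 0, "wx": 0, "wy": 0, "wz": 0, "claw": 0.085}, {"dx": -0.0276, "dy": -0.0428, "dz": 0, "wx": 0, "wy": 0, "wz": 0, "claw": 0.085}, {"dx": -0.0276, "dy": -0.0428, "dz": 0, "wx": 0, "wy": 0, "wz": 0, "claw": 0.085}, {"dx": -0.0276, "dy": -0.0428, "dz": 0, "wx": 0, "wy": 0, "wz": 0, "claw": 0.085}, {"dx": -0.0276, "dy": -0.0428, "dz": 0, "wx": 0, "wy": 0, "wz": 0, "claw": 0.085}, {"dx": -0.0276, "dy": -0.0428, "dz": 0, "wx": 0, "wy": 0, "wz": 0, "claw": 0.085}, {"dx": -0.0276, "dy": -0.0428, "dz": 0, "wx": 0, "wy": 0, "wz": 0, "claw": 0.085}, {"dx": -0.0276, "dy": -0.0428, "dz": 0, "wx": 0, "wy": 0, "wz": 0, "claw": 0.085}, {"dx": -0.0276, "dy": -0.0428, "dz": 0, "wx": 0, "wy": 0, "wz": 0, "claw": 0.085}, {"dx": 0, "dy": 0, "dz": 0, "wx": 0, "wy": 0, "wz": 0, "claw": 0.085}])

```text
t: 1.98
eef_pos: [0.4693, 0.1214, 0.2562]
tool_rot: [0.0, 0.029, 1.0, -0.001]
contact_force: [-0.7, 0.5, 0.0]
gripper_width: 0.995
grasp_force: 0.0
```

>>> drive_tool(increments=[{"dx": 0.002, "dy": 0.003, "dz": 0.045, "wx": 0, "wy": 0, "wz": 0, "claw": 0.085}, {"dx": 0, "dy": 0, "dz": 0.05, "wx": 0, "wy": 0, "wz": 0, "claw": 0.085}, {"dx": 0, "dy": 0, "dz": 0.05, "wx": 0, "wy": 0, "wz": 0, "claw": 0.085}, {"dx": 0, "dy": 0, "dz": 0.03, "wx": 0, "wy": 0, "wz": 0, "claw": 0.085}, {"dx": 0, "dy": 0, "dz": 0.01, "wx": 0, "wy": 0, "wz": 0, "claw": 0.085}, {"dx": 0, "dy": 0, "dz": 0, "wx": 0, "wy": 0, "wz": 0, "claw": 0.085}, {"dx": 0, "dy": 0, "dz": 0, "wx": 0, "wy": 0, "wz": 0, "claw": 0.085}])

```text
t: 2.85
eef_pos: [0.467, 0.1292, 0.0725]
tool_rot: [0.001, 0.025, 1.0, 0.001]
contact_force: [0.4, 0.5, -0.1]
gripper_width: 0.996
grasp_force: 0.0
```

```bash
python3 - <<'E'
from h import *
o=get_obs();print(o["t"],o["eef_pos"],o["tool_rot"],o["contact_force"])
p,d=read_camera("scene");a=p[160:280,230:380,::-1]
q,d=read_camera("top");b=q[130:280,180:330,::-1]
cv2.imwrite("pics/c2.png",np.hstack([cv2.resize(a,(460,400),interpolation=2),cv2.resize(b,(340,400),interpolation=2)]))
E
```

```text
2.85 [0.46698056 0.12916655 0.0724786 ] [9.59567650e-04 2.49249268e-02 9.99688709e-01 5.59691913e-04] [ 0.44983661  0.48502171 -0.08057761]
```

View pics/c2.png

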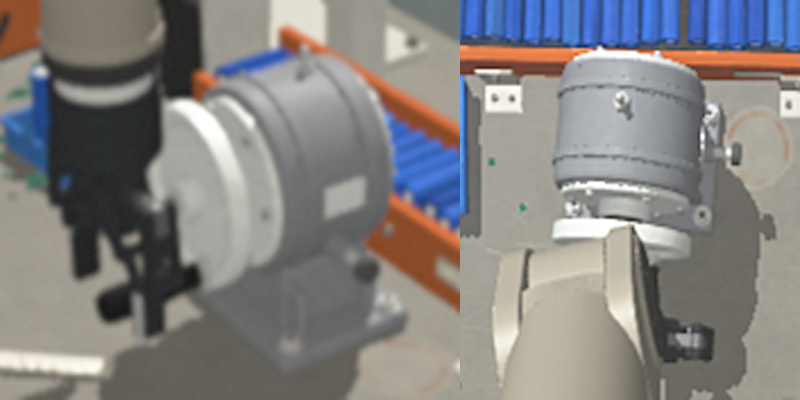

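The handle sits between the fingers (scene crop, around (145,300)) and the body clears the hub. Closing now.

>>> drive_tool(increments=[{"dx": 0, "dy": -0.003, "dz": 0, "wx": 0, "wy": 0, "wz": 0, "claw": 0.02}, {"dx": 0, "dy": 0, "dz": 0, "wx": 0, "wy": 0, "wz": 0, "claw": 0.01}, {"dx": 0, "dy": 0, "dz": 0, "wx": 0, "wy": 0, "wz": 0, "claw": 0.01}, {"dx": 0, "dy": 0, "dz": 0, "wx": 0, "wy": 0, "wz": 0, "claw": 0.01}, {"dx": 0, "dy": 0, "dz": 0, "wx": 0, "wy": 0, "wz": 0, "claw": 0.01}, {"dx": 0, "dy": 0, "dz": 0, "wx": 0, "wy": 0, "wz": 0, "claw": 0.01}], newtons=70)

```text
t: 3.7
eef_pos: [0.466, 0.1253, 0.0712]
tool_rot: [-0.0, 0.025, 1.0, -0.0]
contact_force: [-0.3, -0.9, 1.0]
gripper_width: 0.258
grasp_force: 68.4
```

```bash
cat > seg.py <<'E'
import numpy as np,sys,json
# segment rows (mm): start deg, end deg, n
def seg(a,b,n):
    t=np.radians(np.linspace(a,b,n+1));y=np.round(50*np.sin(t),1);z=np.round(50*np.cos(t),1)
    return [(round(i,1),round(j,1)) for i,j in zip(np.diff(y),np.diff(z))]
E
python3 -c "
from seg import *
for k in range(8): print(-22.5+45*k, seg(-22.5+45*k,22.5+45*k,6))"
```

```text
-22.5 [(np.float64(6.2), np.float64(2.1)), (np.float64(6.4), np.float64(1.3)), (np.float64(6.5), np.float64(0.4)), (np.float64(6.5), np.float64(-0.4)), (np.float64(6.4), np.float64(-1.3)), (np.float64(6.2), np.float64(-2.1))]
22.5 [(np.float64(5.9), np.float64(-2.9)), (np.float64(5.4), np.float64(-3.6)), (np.float64(5.0), np.float64(-4.3)), (np.float64(4.3), np.float64(-5.0)), (np.float64(3.6), np.float64(-5.4)), (np.float64(2.9), np.float64(-5.9))]
67.5 [(np.float64(2.1), np.float64(-6.2)), (np.float64(1.3), np.float64(-6.4)), (np.float64(0.4), np.float64(-6.5)), (np.float64(-0.4), np.float64(-6.5)), (np.float64(-1.3), np.float64(-6.4)), (np.float64(-2.1), np.float64(-6.2))]
112.5 [(np.float64(-2.9), np.float64(-5.9)), (np.float64(-3.6), np.float64(-5.4)), (np.float64(-4.3), np.float64(-5.0)), (np.float64(-5.0), np.float64(-4.3)), (np.float64(-5.4), np.float64(-3.6)), (np.float64(-5.9), np.float64(-2.9))]
157.5 [(np.float64(-6.2), np.float64(-2.1)), (np.float64(-6.4), np.float64(-1.3)), (np.float64(-6.5), np.float64(-0.4)), (np.float64(-6.5), np.float64(0.4)), (np.float64(-6.4), np.float64(1.3)), (np.float64(-6.2), np.float64(2.1))]
202.5 [(np.float64(-5.9), np.float64(2.9)), (np.float64(-5.4), np.float64(3.6)), (np.float64(-5.0), np.float64(4.3)), (np.float64(-4.3), np.float64(5.0)), (np.float64(-3.6), np.float64(5.4)), (np.float64(-2.9), np.float64(5.9))]
247.5 [(np.float64(-2.1), np.float64(6.2)), (np.float64(-1.3), np.float64(6.4)), (np.float64(-0.4), np.float64(6.5)), (np.float64(0.4), np.float64(6.5)), (np.float64(1.3), np.float64(6.4)), (np.float64(2.1), np.float64(6.2))]
292.5 [(np.float64(2.9), np.float64(5.9)), (np.float64(3.6), np.float64(5.4)), (np.float64(4.3), np.float64(5.0)), (np.float64(5.0), np.float64(4.3)), (np.float64(5.4), np.float64(3.6)), (np.float64(5.9), np.float64(2.9))]
```

>>> drive_tool(increments=[{"dx": 0, "dy": 0.0062, "dz": 0.0021, "wx": 0, "wy": 0, "wz": 0, "claw": 0.01}, {"dx": 0, "dy": 0.0064, "dz": 0.0013, "wx": 0, "wy": 0, "wz": 0, "claw": 0.01}, {"dx": 0, "dy": 0.0065, "dz": 0.0004, "wx": 0, "wy": 0, "wz": 0, "claw": 0.01}, {"dx": 0, "dy": 0.0065, "dz": -0.0004, "wx": 0, "wy": 0, "wz": 0, "claw": 0.01}, {"dx": 0, "dy": 0.0064, "dz": -0.0013, "wx": 0, "wy": 0, "wz": 0, "claw": 0.01}, {"dx": 0, "dy": 0.0062, "dz": -0.0021, "wx": 0, "wy": 0, "wz": 0, "claw": 0.01}])

```text
t: 4.45
eef_pos: [0.4681, 0.1618, 0.0705]
tool_rot: [-0.0, 0.026, 1.0, -0.001]
contact_force: [4.2, -7.0, -9.7]
gripper_width: 0.253
grasp_force: 68.8
```

>>> drive_tool(increments=[{"dx": 0, "dy": 0.0059, "dz": -0.0029, "wx": 0, "wy": 0, "wz": 0, "claw": 0.01}, {"dx": 0, "dy": 0.0054, "dz": -0.0036, "wx": 0, "wy": 0, "wz": 0, "claw": 0.01}, {"dx": 0, "dy": 0.005, "dz": -0.0043, "wx": 0, "wy": 0, "wz": 0, "claw": 0.01}, {"dx": 0, "dy": 0.0043, "dz": -0.005, "wx": 0, "wy": 0, "wz": 0, "claw": 0.01}, {"dx": 0, "dy": 0.0036, "dz": -0.0054, "wx": 0, "wy": 0, "wz": 0, "claw": 0.01}, {"dx": 0, "dy": 0.0029, "dz": -0.0059, "wx": 0, "wy": 0, "wz": 0, "claw": 0.01}])

```text
t: 5.2
eef_pos: [0.4698, 0.1904, 0.0973]
tool_rot: [0.001, 0.025, 1.0, -0.001]
contact_force: [6.8, -1.0, -15.1]
gripper_width: 0.254
grasp_force: 69.0
```

>>> drive_tool(increments=[{"dx": 0, "dy": 0.0021, "dz": -0.0062, "wx": 0, "wy": 0, "wz": 0, "claw": 0.01}, {"dx": 0, "dy": 0.0013, "dz": -0.0064, "wx": 0, "wy": 0, "wz": 0, "claw": 0.01}, {"dx": 0, "dy": 0.0004, "dz": -0.0065, "wx": 0, "wy": 0, "wz": 0, "claw": 0.01}, {"dx": 0, "dy": -0.0004, "dz": -0.0065, "wx": 0, "wy": 0, "wz": 0, "claw": 0.01}, {"dx": 0, "dy": -0.0013, "dz": -0.0064, "wx": 0, "wy": 0, "wz": 0, "claw": 0.01}, {"dx": 0, "dy": -0.0021, "dz": -0.0062, "wx": 0, "wy": 0, "wz": 0, "claw": 0.01}])

```text
t: 5.95
eef_pos: [0.4699, 0.1914, 0.1354]
tool_rot: [0.001, 0.025, 1.0, -0.0]
contact_force: [8.8, 1.9, -19.7]
gripper_width: 0.257
grasp_force: 69.1
```

>>> drive_tool(increments=[{"dx": 0, "dy": -0.0029, "dz": -0.0059, "wx": 0, "wy": 0, "wz": 0, "claw": 0.01}, {"dx": 0, "dy": -0.0036, "dz": -0.0054, "wx": 0, "wy": 0, "wz": 0, "claw": 0.01}, {"dx": 0, "dy": -0.0043, "dz": -0.005, "wx": 0, "wy": 0, "wz": 0, "claw": 0.01}, {"dx": 0, "dy": -0.005, "dz": -0.0043, "wx": 0, "wy": 0, "wz": 0, "claw": 0.01}, {"dx": 0, "dy": -0.0054, "dz": -0.0036, "wx": 0, "wy": 0, "wz": 0, "claw": 0.01}, {"dx": 0, "dy": -0.0059, "dz": -0.0029, "wx": 0, "wy": 0, "wz": 0, "claw": 0.01}])

```text
t: 6.7
eef_pos: [0.4685, 0.1668, 0.1626]
tool_rot: [0.001, 0.024, 1.0, 0.001]
contact_force: [8.4, 10.3, -22.2]
gripper_width: 0.259
grasp_force: 69.3
```

>>> drive_tool(increments=[{"dx": 0, "dy": -0.0062, "dz": -0.0021, "wx": 0, "wy": 0, "wz": 0, "claw": 0.01}, {"dx": 0, "dy": -0.0064, "dz": -0.0013, "wx": 0, "wy": 0, "wz": 0, "claw": 0.01}, {"dx": 0, "dy": -0.0065, "dz": -0.0004, "wx": 0, "wy": 0, "wz": 0, "claw": 0.01}, {"dx": 0, "dy": -0.0065, "dz": 0.0004, "wx": 0, "wy": 0, "wz": 0, "claw": 0.01}, {"dx": 0, "dy": -0.0064, "dz": 0.0013, "wx": 0, "wy": 0, "wz": 0, "claw": 0.01}, {"dx": 0, "dy": -0.0062, "dz": 0.0021, "wx": 0, "wy": 0, "wz": 0, "claw": 0.01}])

```text
t: 7.45
eef_pos: [0.4665, 0.132, 0.1654]
tool_rot: [0.001, 0.022, 1.0, 0.004]
contact_force: [-6.5, 13.6, 15.6]
gripper_width: 0.254
grasp_force: 73.8
```

>>> drive_tool(increments=[{"dx": 0, "dy": -0.0059, "dz": 0.0029, "wx": 0, "wy": 0, "wz": 0, "claw": 0.01}, {"dx": 0, "dy": -0.0054, "dz": 0.0036, "wx": 0, "wy": 0, "wz": 0, "claw": 0.01}, {"dx": 0, "dy": -0.005, "dz": 0.0043, "wx": 0, "wy": 0, "wz": 0, "claw": 0.01}, {"dx": 0, "dy": -0.0043, "dz": 0.005, "wx": 0, "wy": 0, "wz": 0, "claw": 0.01}, {"dx": 0, "dy": -0.0036, "dz": 0.0054, "wx": 0, "wy": 0, "wz": 0, "claw": 0.01}, {"dx": 0, "dy": -0.0029, "dz": 0.0059, "wx": 0, "wy": 0, "wz": 0, "claw": 0.01}])

```text
t: 8.2
eef_pos: [0.4644, 0.0991, 0.1373]
tool_rot: [-0.0, 0.025, 1.0, 0.001]
contact_force: [-4.2, 0.2, 10.8]
gripper_width: 0.255
grasp_force: 73.0
```

>>> drive_tool(increments=[{"dx": 0, "dy": -0.0021, "dz": 0.0062, "wx": 0, "wy": 0, "wz": 0, "claw": 0.01}, {"dx": 0, "dy": -0.0013, "dz": 0.0064, "wx": 0, "wy": 0, "wz": 0, "claw": 0.01}, {"dx": 0, "dy": -0.0004, "dz": 0.0065, "wx": 0, "wy": 0, "wz": 0, "claw": 0.01}, {"dx": 0, "dy": 0.0004, "dz": 0.0065, "wx": 0, "wy": 0, "wz": 0, "claw": 0.01}, {"dx": 0, "dy": 0.0013, "dz": 0.0064, "wx": 0, "wy": 0, "wz": 0, "claw": 0.01}, {"dx": 0, "dy": 0.0021, "dz": 0.0062, "wx": 0, "wy": 0, "wz": 0, "claw": 0.01}])

```text
t: 8.95
eef_pos: [0.4644, 0.0985, 0.0983]
tool_rot: [-0.0, 0.025, 1.0, -0.0]
contact_force: [-1.7, -1.2, 4.5]
gripper_width: 0.26
grasp_force: 72.3
```

>>> drive_tool(increments=[{"dx": 0, "dy": 0.0029, "dz": 0.0059, "wx": 0, "wy": 0, "wz": 0, "claw": 0.01}, {"dx": 0, "dy": 0.0036, "dz": 0.0054, "wx": 0, "wy": 0, "wz": 0, "claw": 0.01}, {"dx": 0, "dy": 0.0043, "dz": 0.005, "wx": 0, "wy": 0, "wz": 0, "claw": 0.01}, {"dx": 0, "dy": 0.005, "dz": 0.0043, "wx": 0, "wy": 0, "wz": 0, "claw": 0.01}, {"dx": 0, "dy": 0.0054, "dz": 0.0036, "wx": 0, "wy": 0, "wz": 0, "claw": 0.01}, {"dx": 0, "dy": 0.0059, "dz": 0.0029, "wx": 0, "wy": 0, "wz": 0, "claw": 0.01}])

```text
t: 9.7
eef_pos: [0.466, 0.1256, 0.071]
tool_rot: [-0.0, 0.025, 1.0, -0.0]
contact_force: [-2.2, -3.5, 3.0]
gripper_width: 0.258
grasp_force: 72.2
```

>>> drive_tool(increments=[{"dx": 0, "dy": 0.0062, "dz": 0.0021, "wx": 0, "wy": 0, "wz": 0, "claw": 0.01}, {"dx": 0, "dy": 0.0064, "dz": 0.0013, "wx": 0, "wy": 0, "wz": 0, "claw": 0.01}, {"dx": 0, "dy": 0.0065, "dz": 0.0004, "wx": 0, "wy": 0, "wz": 0, "claw": 0.01}, {"dx": 0, "dy": 0.0065, "dz": -0.0004, "wx": 0, "wy": 0, "wz": 0, "claw": 0.01}, {"dx": 0, "dy": 0.0064, "dz": -0.0013, "wx": 0, "wy": 0, "wz": 0, "claw": 0.01}, {"dx": 0, "dy": 0.0062, "dz": -0.0021, "wx": 0, "wy": 0, "wz": 0, "claw": 0.01}])

```text
t: 10.45
eef_pos: [0.4682, 0.1626, 0.0707]
tool_rot: [0.0, 0.026, 1.0, -0.001]
contact_force: [3.4, -8.2, -5.7]
gripper_width: 0.259
grasp_force: 71.2
```

>>> drive_tool(increments=[{"dx": 0, "dy": -0.0062, "dz": 0.0021, "wx": 0, "wy": 0, "wz": 0, "claw": 0.01}, {"dx": 0, "dy": -0.0064, "dz": 0.0013, "wx": 0, "wy": 0, "wz": 0, "claw": 0.01}, {"dx": 0, "dy": -0.0065, "dz": 0.0004, "wx": 0, "wy": 0, "wz": 0, "claw": 0.01}, {"dx": 0, "dy": -0.0065, "dz": -0.0004, "wx": 0, "wy": 0, "wz": 0, "claw": 0.01}, {"dx": 0, "dy": -0.0064, "dz": -0.0013, "wx": 0, "wy": 0, "wz": 0, "claw": 0.01}, {"dx": 0, "dy": -0.0062, "dz": -0.0021, "wx": 0, "wy": 0, "wz": 0, "claw": 0.01}])

```text
t: 11.2
eef_pos: [0.4662, 0.1313, 0.0699]
tool_rot: [0.001, 0.022, 1.0, 0.002]
contact_force: [6.6, 12.8, -27.1]
gripper_width: 0.26
grasp_force: 69.7
```

>>> drive_tool(increments=[{"dx": 0, "dy": -0.0059, "dz": -0.0029, "wx": 0, "wy": 0, "wz": 0, "claw": 0.01}, {"dx": 0, "dy": -0.0054, "dz": -0.0036, "wx": 0, "wy": 0, "wz": 0, "claw": 0.01}, {"dx": 0, "dy": -0.005, "dz": -0.0043, "wx": 0, "wy": 0, "wz": 0, "claw": 0.01}, {"dx": 0, "dy": -0.0043, "dz": -0.005, "wx": 0, "wy": 0, "wz": 0, "claw": 0.01}, {"dx": 0, "dy": -0.0036, "dz": -0.0054, "wx": 0, "wy": 0, "wz": 0, "claw": 0.01}, {"dx": 0, "dy": -0.0029, "dz": -0.0059, "wx": 0, "wy": 0, "wz": 0, "claw": 0.01}])

```text
t: 11.95
eef_pos: [0.4643, 0.0995, 0.0968]
tool_rot: [-0.0, 0.024, 1.0, -0.0]
contact_force: [4.9, 0.8, -21.5]
gripper_width: 0.263
grasp_force: 70.5
```

>>> drive_tool(increments=[{"dx": 0, "dy": -0.0021, "dz": -0.0062, "wx": 0, "wy": 0, "wz": 0, "claw": 0.01}, {"dx": 0, "dy": -0.0013, "dz": -0.0064, "wx": 0, "wy": 0, "wz": 0, "claw": 0.01}, {"dx": 0, "dy": -0.0004, "dz": -0.0065, "wx": 0, "wy": 0, "wz": 0, "claw": 0.01}, {"dx": 0, "dy": 0.0004, "dz": -0.0065, "wx": 0, "wy": 0, "wz": 0, "claw": 0.01}, {"dx": 0, "dy": 0.0013, "dz": -0.0064, "wx": 0, "wy": 0, "wz": 0, "claw": 0.01}, {"dx": 0, "dy": 0.0021, "dz": -0.0062, "wx": 0, "wy": 0, "wz": 0, "claw": 0.01}])

```text
t: 12.7
eef_pos: [0.4643, 0.0982, 0.1353]
tool_rot: [-0.0, 0.025, 1.0, -0.001]
contact_force: [3.6, -3.5, -15.9]
gripper_width: 0.258
grasp_force: 71.0
```

>>> drive_tool(increments=[{"dx": 0, "dy": 0.0029, "dz": -0.0059, "wx": 0, "wy": 0, "wz": 0, "claw": 0.01}, {"dx": 0, "dy": 0.0036, "dz": -0.0054, "wx": 0, "wy": 0, "wz": 0, "claw": 0.01}, {"dx": 0, "dy": 0.0043, "dz": -0.005, "wx": 0, "wy": 0, "wz": 0, "claw": 0.01}, {"dx": 0, "dy": 0.005, "dz": -0.0043, "wx": 0, "wy": 0, "wz": 0, "claw": 0.01}, {"dx": 0, "dy": 0.0054, "dz": -0.0036, "wx": 0, "wy": 0, "wz": 0, "claw": 0.01}, {"dx": 0, "dy": 0.0059, "dz": -0.0029, "wx": 0, "wy": 0, "wz": 0, "claw": 0.01}])

```text
t: 13.45
eef_pos: [0.4659, 0.124, 0.1628]
tool_rot: [-0.0, 0.026, 1.0, -0.001]
contact_force: [3.8, -7.1, -7.4]
gripper_width: 0.259
grasp_force: 71.9
```

>>> drive_tool(increments=[{"dx": 0, "dy": 0.0062, "dz": -0.0021, "wx": 0, "wy": 0, "wz": 0, "claw": 0.01}, {"dx": 0, "dy": 0.0064, "dz": -0.0013, "wx": 0, "wy": 0, "wz": 0, "claw": 0.01}, {"dx": 0, "dy": 0.0065, "dz": -0.0004, "wx": 0, "wy": 0, "wz": 0, "claw": 0.01}, {"dx": 0, "dy": 0.0065, "dz": 0.0004, "wx": 0, "wy": 0, "wz": 0, "claw": 0.01}, {"dx": 0, "dy": 0.0064, "dz": 0.0013, "wx": 0, "wy": 0, "wz": 0, "claw": 0.01}, {"dx": 0, "dy": 0.0062, "dz": 0.0021, "wx": 0, "wy": 0, "wz": 0, "claw": 0.01}])

```text
t: 14.2
eef_pos: [0.4683, 0.1634, 0.1637]
tool_rot: [0.0, 0.025, 1.0, -0.0]
contact_force: [0.8, -5.5, 0.7]
gripper_width: 0.261
grasp_force: 72.8
```

>>> drive_tool(increments=[{"dx": 0, "dy": 0.0059, "dz": 0.0029, "wx": 0, "wy": 0, "wz": 0, "claw": 0.01}, {"dx": 0, "dy": 0.0054, "dz": 0.0036, "wx": 0, "wy": 0, "wz": 0, "claw": 0.01}, {"dx": 0, "dy": 0.005, "dz": 0.0043, "wx": 0, "wy": 0, "wz": 0, "claw": 0.01}, {"dx": 0, "dy": 0.0043, "dz": 0.005, "wx": 0, "wy": 0, "wz": 0, "claw": 0.01}, {"dx": 0, "dy": 0.0036, "dz": 0.0054, "wx": 0, "wy": 0, "wz": 0, "claw": 0.01}, {"dx": 0, "dy": 0.0029, "dz": 0.0059, "wx": 0, "wy": 0, "wz": 0, "claw": 0.01}])

```text
t: 14.95
eef_pos: [0.4699, 0.1909, 0.1366]
tool_rot: [0.001, 0.025, 1.0, 0.0]
contact_force: [1.0, -5.3, 2.7]
gripper_width: 0.261
grasp_force: 73.1
```

>>> drive_tool(increments=[{"dx": 0, "dy": 0.0021, "dz": 0.0062, "wx": 0, "wy": 0, "wz": 0, "claw": 0.01}, {"dx": 0, "dy": 0.0013, "dz": 0.0064, "wx": 0, "wy": 0, "wz": 0, "claw": 0.01}, {"dx": 0, "dy": 0.0004, "dz": 0.0065, "wx": 0, "wy": 0, "wz": 0, "claw": 0.01}, {"dx": 0, "dy": -0.0004, "dz": 0.0065, "wx": 0, "wy": 0, "wz": 0, "claw": 0.01}, {"dx": 0, "dy": -0.0013, "dz": 0.0064, "wx": 0, "wy": 0, "wz": 0, "claw": 0.01}, {"dx": 0, "dy": -0.0021, "dz": 0.0062, "wx": 0, "wy": 0, "wz": 0, "claw": 0.01}])

```text
t: 15.7
eef_pos: [0.4701, 0.1914, 0.0989]
tool_rot: [0.001, 0.025, 1.0, 0.001]
contact_force: [-0.5, -4.8, 11.2]
gripper_width: 0.26
grasp_force: 74.0
```

>>> drive_tool(increments=[{"dx": 0, "dy": -0.0029, "dz": 0.0059, "wx": 0, "wy": 0, "wz": 0, "claw": 0.01}, {"dx": 0, "dy": -0.0036, "dz": 0.0054, "wx": 0, "wy": 0, "wz": 0, "claw": 0.01}, {"dx": 0, "dy": -0.0043, "dz": 0.005, "wx": 0, "wy": 0, "wz": 0, "claw": 0.01}, {"dx": 0, "dy": -0.005, "dz": 0.0043, "wx": 0, "wy": 0, "wz": 0, "claw": 0.01}, {"dx": 0, "dy": -0.0054, "dz": 0.0036, "wx": 0, "wy": 0, "wz": 0, "claw": 0.01}, {"dx": 0, "dy": -0.0059, "dz": 0.0029, "wx": 0, "wy": 0, "wz": 0, "claw": 0.01}])

```text
t: 16.45
eef_pos: [0.4687, 0.168, 0.0727]
tool_rot: [0.001, 0.024, 1.0, 0.003]
contact_force: [-4.6, 6.7, 17.3]
gripper_width: 0.261
grasp_force: 74.8
```

```bash
cat > fit.py <<'E'
import numpy as np
from scipy.optimize import least_squares
D=np.array([[1,.1618,.0705,-7.0,-9.7],[1,.1904,.0973,-1,-15.1],[1,.1914,.1354,1.9,-19.7],[1,.1668,.1626,10.3,-22.2],[1,.132,.1654,13.6,15.6],[1,.0991,.1373,.2,10.8],[1,.0985,.0983,-1.2,4.5],[1,.1256,.071,-3.5,3],[1,.1626,.0707,-8.2,-5.7],
[-1,.1313,.0699,12.8,-27.1],[-1,.0995,.0968,.8,-21.5],[-1,.0982,.1353,-3.5,-15.9],[-1,.124,.1628,-7.1,-7.4],[-1,.1634,.1637,-5.5,.7],[-1,.1909,.1366,-5.3,2.7],[-1,.1914,.0989,-4.8,11.2],[-1,.168,.0727,6.7,17.3]])
s,y,z,fy,fz=D.T
c=least_squares(lambda v:np.hypot(y-v[0],z-v[1])-v[2],[.145,.117,.05],loss="soft_l1",f_scale=.0005);print(c.x,(c.fun*1e3).round(1))
a=np.arctan2(y-c.x[0],-(z-c.x[1]));R=.05
tau=-(fy*np.cos(a)+fz*np.sin(a))*R;rad=fy*np.sin(a)-fz*np.cos(a)
def m(v,f=0):return v[0]*np.sin(a)+v[1]*np.cos(a)+v[2]*s+v[3]*np.abs(rad)*s-tau
for idx in (0,1):
    for ls in("linear","soft_l1"):
        r=least_squares(lambda v:m(np.append(v,[0]*(1-idx))),[0,0,.5]+[0]*idx,loss=ls,f_scale=.05);v=r.x
        print(ls,v.round(3),"G",np.hypot(v[0],v[1]).round(3),"target alpha",(-np.degrees(np.arctan2(v[1],v[0]))).round(1))
for q in zip(s,np.degrees(a).round(1),tau.round(3),rad.round(1),r.fun.round(3)):print(*q)
E
python3 fit.py
```

```text
[0.14487126 0.11737553 0.04994561] [-0.1 -0.2 -0.   0.3 -0.2 -0.   0.2  0.3 -0.  -0.6 -0.1  0.   0.  -0.1
 -0.1  0.1  0.4]
linear [ 0.284 -0.275  0.614] G 0.395 target alpha 44.1
soft_l1 [ 0.287 -0.274  0.613] G 0.396 target alpha 43.7
linear [ 0.282 -0.267  0.604  0.001] G 0.388 target alpha 43.4
soft_l1 [ 0.285 -0.263  0.601  0.002] G 0.387 target alpha 42.7
1.0 19.9 0.494 6.7 -0.032
1.0 66.2 0.711 5.2 0.054
1.0 111.2 0.953 -5.3 0.018
1.0 154.1 0.948 -15.5 0.041
1.0 -165.0 0.859 11.5 -0.058
1.0 -113.5 0.499 4.1 -0.047
1.0 -67.6 0.231 -0.6 0.008
1.0 -22.6 0.219 -1.4 0.033
1.0 20.8 0.484 2.4 -0.024
-1.0 -16.0 -0.988 22.5 0.017
-1.0 -65.6 -0.996 8.2 0.013
-1.0 -111.0 -0.805 -2.4 0.028
-1.0 -155.3 -0.477 -3.8 -0.011
-1.0 158.2 -0.268 -1.4 0.015
-1.0 112.7 -0.227 -3.9 -0.017
-1.0 68.3 -0.432 -8.6 -0.016
-1.0 27.4 -0.695 -12.3 -0.029
```

>>> drive_tool(increments=[{"dx": 0, "dy": 0.0059, "dz": -0.0029, "wx": 0, "wy": 0, "wz": 0, "claw": 0.01}, {"dx": 0, "dy": 0.0054, "dz": -0.0036, "wx": 0, "wy": 0, "wz": 0, "claw": 0.01}, {"dx": 0, "dy": 0.005, "dz": -0.0043, "wx": 0, "wy": 0, "wz": 0, "claw": 0.01}, {"dx": 0, "dy": 0.0043, "dz": -0.005, "wx": 0, "wy": 0, "wz": 0, "claw": 0.01}, {"dx": 0, "dy": 0.0036, "dz": -0.0054, "wx": 0, "wy": 0, "wz": 0, "claw": 0.01}, {"dx": 0, "dy": 0.0029, "dz": -0.0059, "wx": 0, "wy": 0, "wz": 0, "claw": 0.01}, {"dx": 0, "dy": 0.0021, "dz": -0.0062, "wx": 0, "wy": 0, "wz": 0, "claw": 0.01}, {"dx": 0, "dy": 0.0013, "dz": -0.0064, "wx": 0, "wy": 0, "wz": 0, "claw": 0.01}, {"dx": 0, "dy": 0.0004, "dz": -0.0065, "wx": 0, "wy": 0, "wz": 0, "claw": 0.01}])

```text
t: 17.58
eef_pos: [0.4701, 0.1947, 0.1162]
tool_rot: [0.001, 0.025, 1.0, -0.0]
contact_force: [8.3, -1.5, -18.0]
gripper_width: 0.255
grasp_force: 70.8
```

>>> drive_tool(increments=[{"dx": 0, "dy": -0.0004, "dz": -0.0065, "wx": 0, "wy": 0, "wz": 0, "claw": 0.01}, {"dx": 0, "dy": -0.0013, "dz": -0.0064, "wx": 0, "wy": 0, "wz": 0, "claw": 0.01}, {"dx": 0, "dy": -0.0021, "dz": -0.0062, "wx": 0, "wy": 0, "wz": 0, "claw": 0.01}, {"dx": 0, "dy": -0.0029, "dz": -0.0059, "wx": 0, "wy": 0, "wz": 0, "claw": 0.01}, {"dx": 0, "dy": -0.0036, "dz": -0.0054, "wx": 0, "wy": 0, "wz": 0, "claw": 0.01}, {"dx": 0, "dy": -0.0043, "dz": -0.005, "wx": 0, "wy": 0, "wz": 0, "claw": 0.01}])

```text
t: 18.32
eef_pos: [0.4693, 0.1817, 0.1513]
tool_rot: [0.001, 0.024, 1.0, 0.001]
contact_force: [9.1, 2.4, -23.1]
gripper_width: 0.261
grasp_force: 70.2
```

>>> drive_tool(increments=[{"dx": 0, "dy": -0.005, "dz": -0.0043, "wx": 0, "wy": 0, "wz": 0, "claw": 0.01}, {"dx": 0, "dy": -0.0054, "dz": -0.0036, "wx": 0, "wy": 0, "wz": 0, "claw": 0.01}, {"dx": 0, "dy": -0.0059, "dz": -0.0029, "wx": 0, "wy": 0, "wz": 0, "claw": 0.01}, {"dx": 0, "dy": -0.0062, "dz": -0.0021, "wx": 0, "wy": 0, "wz": 0, "claw": 0.01}, {"dx": 0, "dy": -0.0064, "dz": -0.0013, "wx": 0, "wy": 0, "wz": 0, "claw": 0.01}, {"dx": 0, "dy": -0.0065, "dz": -0.0004, "wx": 0, "wy": 0, "wz": 0, "claw": 0.01}])

```text
t: 19.08
eef_pos: [0.4675, 0.1512, 0.1671]
tool_rot: [0.001, 0.022, 1.0, 0.003]
contact_force: [4.0, 17.9, -11.5]
gripper_width: 0.258
grasp_force: 71.8
```

>>> drive_tool(increments=[{"dx": 0, "dy": -0.0065, "dz": 0.0004, "wx": 0, "wy": 0, "wz": 0, "claw": 0.01}, {"dx": 0, "dy": -0.0064, "dz": 0.0013, "wx": 0, "wy": 0, "wz": 0, "claw": 0.01}, {"dx": 0, "dy": -0.0062, "dz": 0.0021, "wx": 0, "wy": 0, "wz": 0, "claw": 0.01}, {"dx": 0, "dy": -0.0059, "dz": 0.0029, "wx": 0, "wy": 0, "wz": 0, "claw": 0.01}, {"dx": 0, "dy": -0.0054, "dz": 0.0036, "wx": 0, "wy": 0, "wz": 0, "claw": 0.01}, {"dx": 0, "dy": -0.005, "dz": 0.0043, "wx": 0, "wy": 0, "wz": 0, "claw": 0.01}])

```text
t: 19.82
eef_pos: [0.4652, 0.1121, 0.1547]
tool_rot: [0.0, 0.024, 1.0, 0.002]
contact_force: [-8.3, 1.0, 20.3]
gripper_width: 0.256
grasp_force: 75.1
```

>>> drive_tool(increments=[{"dx": 0, "dy": -0.0043, "dz": 0.005, "wx": 0, "wy": 0, "wz": 0, "claw": 0.01}, {"dx": 0, "dy": -0.0036, "dz": 0.0054, "wx": 0, "wy": 0, "wz": 0, "claw": 0.01}, {"dx": 0, "dy": -0.0029, "dz": 0.0059, "wx": 0, "wy": 0, "wz": 0, "claw": 0.01}, {"dx": 0, "dy": -0.0021, "dz": 0.0062, "wx": 0, "wy": 0, "wz": 0, "claw": 0.01}, {"dx": 0, "dy": -0.0013, "dz": 0.0064, "wx": 0, "wy": 0, "wz": 0, "claw": 0.01}, {"dx": 0, "dy": -0.0004, "dz": 0.0065, "wx": 0, "wy": 0, "wz": 0, "claw": 0.01}])

```text
t: 20.58
eef_pos: [0.4642, 0.0949, 0.1175]
tool_rot: [-0.0, 0.025, 1.0, 0.0]
contact_force: [-3.4, -3.2, 7.4]
gripper_width: 0.256
grasp_force: 73.6
```

>>> drive_tool(increments=[{"dx": 0, "dy": 0.0004, "dz": 0.0065, "wx": 0, "wy": 0, "wz": 0, "claw": 0.01}, {"dx": 0, "dy": 0.0013, "dz": 0.0064, "wx": 0, "wy": 0, "wz": 0, "claw": 0.01}, {"dx": 0, "dy": 0.0021, "dz": 0.0062, "wx": 0, "wy": 0, "wz": 0, "claw": 0.01}, {"dx": 0, "dy": 0.0029, "dz": 0.0059, "wx": 0, "wy": 0, "wz": 0, "claw": 0.01}, {"dx": 0, "dy": 0.0036, "dz": 0.0054, "wx": 0, "wy": 0, "wz": 0, "claw": 0.01}, {"dx": 0, "dy": 0.0043, "dz": 0.005, "wx": 0, "wy": 0, "wz": 0, "claw": 0.01}])

```text
t: 21.32
eef_pos: [0.465, 0.1097, 0.0816]
tool_rot: [-0.0, 0.025, 1.0, 0.0]
contact_force: [-1.6, -2.5, 3.9]
gripper_width: 0.255
grasp_force: 73.2
```

>>> drive_tool(increments=[{"dx": 0, "dy": 0.005, "dz": 0.0043, "wx": 0, "wy": 0, "wz": 0, "claw": 0.01}, {"dx": 0, "dy": 0.0054, "dz": 0.0036, "wx": 0, "wy": 0, "wz": 0, "claw": 0.01}, {"dx": 0, "dy": 0.0059, "dz": 0.0029, "wx": 0, "wy": 0, "wz": 0, "claw": 0.01}, {"dx": 0, "dy": 0.0062, "dz": 0.0021, "wx": 0, "wy": 0, "wz": 0, "claw": 0.01}, {"dx": 0, "dy": 0.0064, "dz": 0.0013, "wx": 0, "wy": 0, "wz": 0, "claw": 0.01}, {"dx": 0, "dy": 0.0065, "dz": 0.0004, "wx": 0, "wy": 0, "wz": 0, "claw": 0.01}])

```text
t: 22.08
eef_pos: [0.4672, 0.1444, 0.0673]
tool_rot: [0.0, 0.025, 1.0, -0.0]
contact_force: [0.3, -6.4, 0.3]
gripper_width: 0.259
grasp_force: 72.9
```

>>> drive_tool(increments=[{"dx": 0, "dy": 0.0065, "dz": -0.0004, "wx": 0, "wy": 0, "wz": 0, "claw": 0.01}, {"dx": 0, "dy": 0.0064, "dz": -0.0013, "wx": 0, "wy": 0, "wz": 0, "claw": 0.01}, {"dx": 0, "dy": 0.0062, "dz": -0.0021, "wx": 0, "wy": 0, "wz": 0, "claw": 0.01}, {"dx": 0, "dy": 0.0059, "dz": -0.0029, "wx": 0, "wy": 0, "wz": 0, "claw": 0.01}, {"dx": 0, "dy": 0.0054, "dz": -0.0036, "wx": 0, "wy": 0, "wz": 0, "claw": 0.01}, {"dx": 0, "dy": 0.005, "dz": -0.0043, "wx": 0, "wy": 0, "wz": 0, "claw": 0.01}])

```text
t: 22.82
eef_pos: [0.4692, 0.1792, 0.0813]
tool_rot: [0.0, 0.025, 1.0, -0.001]
contact_force: [5.2, -6.8, -10.4]
gripper_width: 0.257
grasp_force: 71.6
```

>>> drive_tool(increments=[{"dx": 0, "dy": -0.005, "dz": 0.0043, "wx": 0, "wy": 0, "wz": 0, "claw": 0.01}, {"dx": 0, "dy": -0.0054, "dz": 0.0036, "wx": 0, "wy": 0, "wz": 0, "claw": 0.01}, {"dx": 0, "dy": -0.0059, "dz": 0.0029, "wx": 0, "wy": 0, "wz": 0, "claw": 0.01}, {"dx": 0, "dy": -0.0062, "dz": 0.0021, "wx": 0, "wy": 0, "wz": 0, "claw": 0.01}, {"dx": 0, "dy": -0.0064, "dz": 0.0013, "wx": 0, "wy": 0, "wz": 0, "claw": 0.01}, {"dx": 0, "dy": -0.0065, "dz": 0.0004, "wx": 0, "wy": 0, "wz": 0, "claw": 0.01}])

```text
t: 23.58
eef_pos: [0.4676, 0.1523, 0.0681]
tool_rot: [0.001, 0.022, 1.0, 0.004]
contact_force: [0.4, 17.2, -6.2]
gripper_width: 0.257
grasp_force: 72.5
```

>>> drive_tool(increments=[{"dx": 0, "dy": -0.0065, "dz": -0.0004, "wx": 0, "wy": 0, "wz": 0, "claw": 0.01}, {"dx": 0, "dy": -0.0064, "dz": -0.0013, "wx": 0, "wy": 0, "wz": 0, "claw": 0.01}, {"dx": 0, "dy": -0.0062, "dz": -0.0021, "wx": 0, "wy": 0, "wz": 0, "claw": 0.01}, {"dx": 0, "dy": -0.0059, "dz": -0.0029, "wx": 0, "wy": 0, "wz": 0, "claw": 0.01}, {"dx": 0, "dy": -0.0054, "dz": -0.0036, "wx": 0, "wy": 0, "wz": 0, "claw": 0.01}, {"dx": 0, "dy": -0.005, "dz": -0.0043, "wx": 0, "wy": 0, "wz": 0, "claw": 0.01}])

```text
t: 24.32
eef_pos: [0.465, 0.1118, 0.0803]
tool_rot: [0.0, 0.024, 1.0, 0.001]
contact_force: [6.0, 3.2, -24.9]
gripper_width: 0.258
grasp_force: 70.3
```

>>> drive_tool(increments=[{"dx": 0, "dy": -0.0043, "dz": -0.005, "wx": 0, "wy": 0, "wz": 0, "claw": 0.01}, {"dx": 0, "dy": -0.0036, "dz": -0.0054, "wx": 0, "wy": 0, "wz": 0, "claw": 0.01}, {"dx": 0, "dy": -0.0029, "dz": -0.0059, "wx": 0, "wy": 0, "wz": 0, "claw": 0.01}, {"dx": 0, "dy": -0.0021, "dz": -0.0062, "wx": 0, "wy": 0, "wz": 0, "claw": 0.01}, {"dx": 0, "dy": -0.0013, "dz": -0.0064, "wx": 0, "wy": 0, "wz": 0, "claw": 0.01}, {"dx": 0, "dy": -0.0004, "dz": -0.0065, "wx": 0, "wy": 0, "wz": 0, "claw": 0.01}])

```text
t: 25.08
eef_pos: [0.4641, 0.0949, 0.1161]
tool_rot: [-0.0, 0.025, 1.0, -0.0]
contact_force: [4.7, -2.2, -19.3]
gripper_width: 0.258
grasp_force: 71.0
```

>>> drive_tool(increments=[{"dx": 0, "dy": 0.0004, "dz": -0.0065, "wx": 0, "wy": 0, "wz": 0, "claw": 0.01}, {"dx": 0, "dy": 0.0013, "dz": -0.0064, "wx": 0, "wy": 0, "wz": 0, "claw": 0.01}, {"dx": 0, "dy": 0.0021, "dz": -0.0062, "wx": 0, "wy": 0, "wz": 0, "claw": 0.01}, {"dx": 0, "dy": 0.0029, "dz": -0.0059, "wx": 0, "wy": 0, "wz": 0, "claw": 0.01}, {"dx": 0, "dy": 0.0036, "dz": -0.0054, "wx": 0, "wy": 0, "wz": 0, "claw": 0.01}, {"dx": 0, "dy": 0.0043, "dz": -0.005, "wx": 0, "wy": 0, "wz": 0, "claw": 0.01}])

```text
t: 25.82
eef_pos: [0.4649, 0.1085, 0.1518]
tool_rot: [-0.0, 0.025, 1.0, -0.001]
contact_force: [4.1, -5.4, -13.8]
gripper_width: 0.258
grasp_force: 71.6
```

>>> drive_tool(increments=[{"dx": 0, "dy": 0.005, "dz": -0.0043, "wx": 0, "wy": 0, "wz": 0, "claw": 0.01}, {"dx": 0, "dy": 0.0054, "dz": -0.0036, "wx": 0, "wy": 0, "wz": 0, "claw": 0.01}, {"dx": 0, "dy": 0.0059, "dz": -0.0029, "wx": 0, "wy": 0, "wz": 0, "claw": 0.01}, {"dx": 0, "dy": 0.0062, "dz": -0.0021, "wx": 0, "wy": 0, "wz": 0, "claw": 0.01}, {"dx": 0, "dy": 0.0064, "dz": -0.0013, "wx": 0, "wy": 0, "wz": 0, "claw": 0.01}, {"dx": 0, "dy": 0.0065, "dz": -0.0004, "wx": 0, "wy": 0, "wz": 0, "claw": 0.01}])

```text
t: 26.58
eef_pos: [0.4671, 0.1436, 0.1673]
tool_rot: [-0.0, 0.025, 1.0, -0.001]
contact_force: [0.4, -6.6, -0.9]
gripper_width: 0.257
grasp_force: 72.9
```

>>> drive_tool(increments=[{"dx": 0, "dy": 0.0065, "dz": 0.0004, "wx": 0, "wy": 0, "wz": 0, "claw": 0.01}, {"dx": 0, "dy": 0.0064, "dz": 0.0013, "wx": 0, "wy": 0, "wz": 0, "claw": 0.01}, {"dx": 0, "dy": 0.0062, "dz": 0.0021, "wx": 0, "wy": 0, "wz": 0, "claw": 0.01}, {"dx": 0, "dy": 0.0059, "dz": 0.0029, "wx": 0, "wy": 0, "wz": 0, "claw": 0.01}, {"dx": 0, "dy": 0.0054, "dz": 0.0036, "wx": 0, "wy": 0, "wz": 0, "claw": 0.01}, {"dx": 0, "dy": 0.005, "dz": 0.0043, "wx": 0, "wy": 0, "wz": 0, "claw": 0.01}])

```text
t: 27.32
eef_pos: [0.4693, 0.18, 0.1529]
tool_rot: [0.001, 0.025, 1.0, -0.0]
contact_force: [1.5, -6.8, -0.0]
gripper_width: 0.257
grasp_force: 73.0
```

>>> drive_tool(increments=[{"dx": 0, "dy": 0.0043, "dz": 0.005, "wx": 0, "wy": 0, "wz": 0, "claw": 0.01}, {"dx": 0, "dy": 0.0036, "dz": 0.0054, "wx": 0, "wy": 0, "wz": 0, "claw": 0.01}, {"dx": 0, "dy": 0.0029, "dz": 0.0059, "wx": 0, "wy": 0, "wz": 0, "claw": 0.01}, {"dx": 0, "dy": 0.0021, "dz": 0.0062, "wx": 0, "wy": 0, "wz": 0, "claw": 0.01}, {"dx": 0, "dy": 0.0013, "dz": 0.0064, "wx": 0, "wy": 0, "wz": 0, "claw": 0.01}, {"dx": 0, "dy": 0.0004, "dz": 0.0065, "wx": 0, "wy": 0, "wz": 0, "claw": 0.01}])

```text
t: 28.08
eef_pos: [0.4702, 0.1948, 0.1178]
tool_rot: [0.001, 0.025, 1.0, 0.0]
contact_force: [-0.3, -4.6, 6.4]
gripper_width: 0.257
grasp_force: 73.7
```

>>> drive_tool(increments=[{"dx": 0, "dy": -0.0004, "dz": 0.0065, "wx": 0, "wy": 0, "wz": 0, "claw": 0.01}, {"dx": 0, "dy": -0.0013, "dz": 0.0064, "wx": 0, "wy": 0, "wz": 0, "claw": 0.01}, {"dx": 0, "dy": -0.0021, "dz": 0.0062, "wx": 0, "wy": 0, "wz": 0, "claw": 0.01}, {"dx": 0, "dy": -0.0029, "dz": 0.0059, "wx": 0, "wy": 0, "wz": 0, "claw": 0.01}, {"dx": 0, "dy": -0.0036, "dz": 0.0054, "wx": 0, "wy": 0, "wz": 0, "claw": 0.01}, {"dx": 0, "dy": -0.0043, "dz": 0.005, "wx": 0, "wy": 0, "wz": 0, "claw": 0.01}])

```text
t: 28.82
eef_pos: [0.4695, 0.1818, 0.0832]
tool_rot: [0.001, 0.025, 1.0, 0.001]
contact_force: [-3.8, -1.2, 16.7]
gripper_width: 0.258
grasp_force: 75.0
```

```bash
python3 - <<'E'
s=open("fit.py").read()
s=s.replace("[-1,.168,.0727,6.7,17.3]])","""[-1,.168,.0727,6.7,17.3],
[1,.1947,.1162,-1.5,-18],[1,.1817,.1513,2.4,-23.1],[1,.1512,.1671,17.9,-11.5],[1,.1121,.1547,1,20.3],[1,.0949,.1175,-3.2,7.4],[1,.1097,.0816,-2.5,3.9],[1,.1444,.0673,-6.4,.3],[1,.1792,.0813,-6.8,-10.4],
[-1,.1523,.0681,17.2,-6.2],[-1,.1118,.0803,3.2,-24.9],[-1,.0949,.1161,-2.2,-19.3],[-1,.1085,.1518,-5.4,-13.8],[-1,.1436,.1673,-6.6,-.9],[-1,.18,.1529,-6.8,0],[-1,.1948,.1178,-4.6,6.4],[-1,.1818,.0832,-1.2,16.7]])""")
s+="""
A=np.c_[np.sin(a),np.cos(a),s,fz*0+np.cos(a)*1,np.sin(a)]
# with constant sensor/handle bias (fy0,fz0 are degenerate with mass) -> separate per direction
for d in(1,-1):
    k=s==d;w=np.linalg.lstsq(np.c_[np.sin(a),np.cos(a),s][k],tau[k],rcond=None)[0];print(d,w.round(3),-np.degrees(np.arctan2(w[1],w[0])))
"""
open("fit.py","w").write(s)
E
python3 fit.py; python3 -c "
from h import *;o=get_obs();print(o['eef_pos'],o['contact_force'],o['joint_vel'])"
```

```text
[0.14487907 0.11738089 0.04995539] [-0.1 -0.2 -0.1  0.3 -0.2 -0.   0.2  0.3 -0.  -0.6 -0.1  0.   0.  -0.1
 -0.1  0.1  0.4 -0.1  0.1  0.2 -0.3  0.   0.2  0.1 -0.2 -0.1 -0.3  0.
  0.1 -0.  -0.  -0.   0.4]
linear [ 0.279 -0.27   0.616] G 0.389 target alpha 44.1
soft_l1 [ 0.282 -0.27   0.615] G 0.39 target alpha 43.7
linear [ 0.28  -0.274  0.619 -0.001] G 0.391 target alpha 44.4
soft_l1 [ 0.282 -0.273  0.618 -0.001] G 0.393 target alpha 44.0
1.0 19.8 0.494 6.7 -0.04
1.0 66.2 0.711 5.2 0.053
1.0 111.2 0.953 -5.3 0.025
1.0 154.1 0.948 -15.5 0.031
1.0 -165.0 0.859 11.5 -0.056
1.0 -113.5 0.499 4.1 -0.033
1.0 -67.6 0.231 -0.6 0.022
1.0 -22.6 0.219 -1.4 0.038
1.0 20.8 0.484 2.4 -0.022
-1.0 -16.0 -0.988 22.5 0.042
-1.0 -65.6 -0.996 8.2 0.012
-1.0 -111.0 -0.805 -2.4 0.022
-1.0 -155.3 -0.477 -3.8 -0.009
-1.0 158.2 -0.268 -1.4 0.009
-1.0 112.7 -0.227 -3.9 -0.024
-1.0 68.3 -0.432 -8.6 -0.02
-1.0 27.4 -0.695 -12.3 -0.029
1.0 88.6 0.902 -1.1 -0.008
1.0 132.7 0.931 -13.9 0.073
1.0 172.8 0.96 -9.2 -0.041
1.0 -138.7 0.707 14.6 -0.078
1.0 -90.1 0.37 3.2 -0.035
1.0 -44.5 0.226 -1.0 -0.001
1.0 -0.5 0.32 -0.2 0.022
1.0 43.6 0.605 2.8 0.009
-1.0 8.6 -0.804 8.7 -0.037
-1.0 -41.7 -0.948 16.5 -0.053
-1.0 -88.5 -0.962 2.7 0.056
-1.0 -133.4 -0.687 -5.6 0.054
-1.0 -178.5 -0.331 -0.7 -0.021
-1.0 135.3 -0.242 -4.8 0.019
-1.0 90.5 -0.322 -4.5 -0.009
-1.0 47.2 -0.572 -12.2 -0.018
1 [ 0.256 -0.283  0.619] 47.88894901284033
-1 [ 0.302 -0.257  0.614] 40.39070545542018
[0.46953525 0.18181102 0.083235  ] [-3.83458764 -1.24998378 16.67742501] [ 0.08067719  0.05159746 -0.02687937  0.04769568 -0.03128668 -0.09947454
  0.08625903]
```

>>> drive_tool(increments=[{"dx": 0, "dy": 0, "dz": 0, "wx": 0, "wy": 0, "wz": 0, "claw": 0.01}, {"dx": 0, "dy": 0, "dz": 0, "wx": 0, "wy": 0, "wz": 0, "claw": 0.01}, {"dx": 0, "dy": 0, "dz": 0, "wx": 0, "wy": 0, "wz": 0, "claw": 0.01}, {"dx": 0, "dy": 0, "dz": 0, "wx": 0, "wy": 0, "wz": 0, "claw": 0.01}, {"dx": 0, "dy": 0, "dz": 0, "wx": 0, "wy": 0, "wz": 0, "claw": 0.01}, {"dx": 0, "dy": 0, "dz": 0, "wx": 0, "wy": 0, "wz": 0, "claw": 0.01}])

```text
t: 29.58
eef_pos: [0.4694, 0.1811, 0.0827]
tool_rot: [0.001, 0.025, 1.0, 0.001]
contact_force: [-1.0, -2.6, 7.0]
gripper_width: 0.254
grasp_force: 73.8
```

```bash
cat > st.py <<'E'
from h import *
o=get_obs();p=o['eef_pos'];print(o['t'],p,o['contact_force'],abs(o['joint_vel']).max(),'alpha',np.degrees(np.arctan2(p[1]-.14488,.11738-p[2])))
E
python3 st.py
```

```text
29.575 [0.46940756 0.18109848 0.08271255] [-1.01185217 -2.62029194  6.99614103] 0.0010543923620994586 alpha 46.253469203822235
```

>>> drive_tool(increments=[{"dx": 0, "dy": -0.0015, "dz": 0.0015, "wx": 0, "wy": 0, "wz": 0, "claw": 0.01}, {"dx": 0, "dy": 0, "dz": 0, "wx": 0, "wy": 0, "wz": 0, "claw": 0.01}, {"dx": 0, "dy": 0, "dz": 0, "wx": 0, "wy": 0, "wz": 0, "claw": 0.01}, {"dx": 0, "dy": 0, "dz": 0, "wx": 0, "wy": 0, "wz": 0, "claw": 0.01}, {"dx": 0, "dy": 0, "dz": 0, "wx": 0, "wy": 0, "wz": 0, "claw": 0.01}, {"dx": 0, "dy": 0, "dz": 0, "wx": 0, "wy": 0, "wz": 0, "claw": 0.01}])

```text
t: 30.32
eef_pos: [0.4694, 0.1801, 0.0816]
tool_rot: [0.001, 0.025, 1.0, 0.001]
contact_force: [-1.8, -1.9, 12.1]
gripper_width: 0.26
grasp_force: 74.3
```

```bash
python3 st.py
```

```text
30.325 [0.46938362 0.1800972  0.08160472] [-1.80214049 -1.87309024 12.12902605] 0.0025453345343462008 alpha 44.54959699516506
```

>>> drive_tool(increments=[{"dx": 0, "dy": 0, "dz": 0, "wx": 0, "wy": 0, "wz": 0, "claw": 0.01}, {"dx": 0, "dy": 0, "dz": 0, "wx": 0, "wy": 0, "wz": 0, "claw": 0.01}, {"dx": 0, "dy": 0, "dz": 0, "wx": 0, "wy": 0, "wz": 0, "claw": 0.01}, {"dx": 0, "dy": 0, "dz": 0, "wx": 0, "wy": 0, "wz": 0, "claw": 0.01}])

```text
t: 30.82
eef_pos: [0.4694, 0.1801, 0.0816]
tool_rot: [0.001, 0.025, 1.0, 0.001]
contact_force: [-2.2, -2.4, 11.6]
gripper_width: 0.257
grasp_force: 74.3
```

```bash
python3 st.py; python3 -c "
from station import *
print(hand_in())"
```

```text
30.825 [0.46941103 0.18014739 0.08162132] [-2.16875962 -2.35672859 11.5799352 ] 0.0013773661818670215 alpha 44.603688210034605
the job is handed in; nothing more can be done
None
```

Job handed in at 30.8 s, verdict not shown: two full turns each way put the heavy side down with the handle about 44° from bottom towards the exciter's left (±2–4°), and the shaft is gripped and still at 44.6°.

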